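Open the panel clamp to its size marker and hold it

ROBOT

A 6-joint arm with a two-finger parallel gripper is mounted at the origin on the work surface. World frame = base frame: x ahead of the robot, y to its left, z up, the work surface at z = 0. Lengths are in m, angles in degrees, forces in N, time in s.
With the tool pointing down it reaches from about 0.3 to 0.85 m from the base axis. Payload 5.4 kg.
Tool frame: the origin (TCP) lies midway between the tips of the shut fingers; the grasp point (between the pads) lies 19 mm behind it; z points along the fingers, y is the line along which they close (so a half turn about z gives the same grasp; the last joint's range is limited). The gripper opens to 85 mm and grips with 20 to 120 N. Pads are 22 mm wide; open, the fingers measure 114 mm over their backs; the gripper's body (76 mm by 85 mm) begins 54 mm behind the grasp point. The pads swing forward as they close: fully open they stand 13 mm farther back than shut.
Start: joints at [58.264, 9.076, 91.501, -0, 79.423, -12.038], TCP at [0.194, 0.541, 0.231] pointing down, gripper open.
Joint ranges: [-166.64, 166.64], [-54.1, 131.32], [10.49, 154.53], [-73.88, 253.88], [9.74, 151.15], [-171.62, 171.62]. Speed limits (degrees/s): [147.25, 147.25, 180, 180, 180, 180].

INTERFACE

Orientations are given as [roll, pitch, yaw] about the fixed x, y, z axes, in that order (R = Rz(yaw) Ry(pitch) Rx(roll)).
In Python, from plant import ctrl, optics gives the robot as it stands. The module is installed in compiled form; this text tells all that it offers.
- The arm moves only by the tool move_arm, never from a script. Its argument "rows" is a list of rows, each an object of numbers: "rx", "ry", "rz": the turn, a rotation vector about the tool's x, y, z each as a share of 120 degrees, from -1 to 1; "tx", "ty", "tz": the shift along the tool's x, y, z each as a share of 0.05 m, from -1 to 1; "hand": the opening, from 0 (shut) to 1 (fully open). A call has 1 to 12 rows; each row shifts and turns the commanded pose from where the row before left it, along the tool's axes as they then stand; what a row does not reach is not made up. A row lasts 1/10 s, in which the tool goes at most 50 mm and 8.59 degrees, less where a joint would pass 70% of its speed; a pose out of reach is approached as far as the arm can. A call with a number of a shift or a turn outside -1 to 1 is refused whole. A call with a gripper value outside its range is refused whole. The fingers move at their own pace and stop on an object; "grip_force" is the grip in N (left out, the last holds). Time passes only in rows, so rows that do not move let the fingers close. It gives the time, the measured TCP pose, the force, the opening and the grip force at its end, in the units of the state.
- ctrl.read_state(): the state, without advancing time (a new reading comes with each control period).
- optics.grab_frame(name): name is "scene" or "side" or "wrist"; returns the picture (420x560x3 uint8, red, green, blue); there is no depth.
- optics.calibration(name): a dict with "vfov" (degrees; the focal length in pixels is half the picture's height over the tangent of half this angle, whatever the lens; pixels are square), "cx", "cy" (the principal point, pixels), "R" (3x3) and "t" (3): a world point X has camera coordinates R X + t. Camera axes: x right, y down, z forward; pixel columns grow to the right and rows downward; lengths in m; the calibration is good to about 2 mm. The wrist camera is an equidistant fisheye: a pixel r from the principal point sees the ray r / f radians off the axis. A picture is of the moment at which its call begins: read the wrist's pose just before it. calibration takes no time and is no camera call; for the wrist camera it gives the pose at the moment of the call.
- ctrl.close_job(): hands the job in; it is judged then, once.
The state is a dict: "time": time; "joint_pos": joint angles; "joint_velocities": joint speeds; "tau": joint torques, N m; "ee_pos": TCP position; "tcp_rot": TCP orientation; "ft_force": force on the tool from outside, world axes, zero at the start; "ft_torque": the same for the moment, N m; "finger_gap": opening from 0.0 (shut) to 1.0 (fully open); "grip_force": force on a finger pad.
Only numpy, scipy, OpenCV 4.12 (cv2) and the standard library are available. Lean on these libraries where they do the work, as an engineer would, in place of code of your own. Each camera call takes 0.05 s, during which the arm holds its last target. There are 200 camera calls.

TASK

The clamping board is to be made ready for the next panel: with the jaw still shut, turn the pressure selector to the mark with three dots and let go of the knob. Then pull the sprung jaw open by its pull bar until the jaw's pointer line is level with the line on the brass size marker, and finish while still holding the bar there, so that the painter can lift out the panel. Leave the size marker where it is set and do not disturb the jar, the cup and the dish.

Things in the scene. Friction and masses are not known exactly. Their poses are not given: they have to be found in the camera images.
- clamp_board: Plywood clamping board fixed to the table, 450 (x) x 400 (y) x 18 mm thick, with a framed painted panel 250 x 250 mm (top at 38 mm) on its far part. Origin at its underside; it reaches from x -235 to +215, y -200 to +200 mm. Its -x is the way the jaw opens, roughly towards the robot. Place and yaw vary. Nothing on it is higher than the pull bar's top, 75 mm above the table.
- selector (a joint): Pressure selector knob with four sprung detents, upright axis at board (x -100, y 128) mm. Grows clockwise seen from above (rad): 0 = one-dot mark, 0.6 two dots, 1.2 three, 1.80 four; stops at 0 and 1.80. Let go, it snaps to the nearest detent; turning takes under 0.1 N m. Rows of 1 to 4 black dots (7 mm) run outward on an aluminium dial plate round the knob's robot side.
- jaw (a joint): Sprung jaw: 0 = shut against the panel, grows (m) as it is pulled along the board's -x; stop at 0.095. The spring pulls it shut with 6 N at 0, plus 0.8 N per 10 mm; let go, it snaps shut. It is a steel bar 130 (y) x 18 mm across the board in front of the panel, top 38 mm above the table.
- pull_bar (a point): Wooden pull bar (jaw_c0) of the jaw, level, 84 mm long along its y, 14 x 14 mm in section. Origin at its middle, 68 mm above the table, axes as the board's. With the jaw at value j it is at board x = -125 mm - j, y 0. Two posts at y = +-36 mm (64 mm free between them) carry it on the jaw's flat steel tongue (top at 34 mm). Free in front and behind for fingers.
- jaw_pointer (a point): End of the white pointer line on a steel stub at the jaw's end, on the board's -y side. 36 mm above the table, at board x = -50.5 mm - jaw value, y -86 mm.
- marker (a joint): Size marker's place on its rail (m), same scale and direction as the jaw's value: the jaw's pointer is level with the marker's line when the two values are equal. Set between 0.035 and 0.075, different each time; stiff to move (6 N), to be left alone.
- marker_line (a point): End of the black line on the brass size marker (block 14 mm along x, 32 mm along y, top 34 mm above the table) that rides on a rail beside the jaw's pointer. 34 mm above the table, at board y -88 mm; same axes as the board.
- paint_jar: Bystander: paint jar with a red lid, 68 mm wide, 95 mm high, loose on the table on the selector's side of the board. Origin at its underside.
- water_cup: Bystander: white open cup, 80 mm wide at the rim, 100 mm high, loose on the table on the marker's side of the board. Origin at its underside.
- paint_dish: Bystander: shallow white dish, 76 mm wide, 24 mm high, loose on the table on the robot's side of the jar. Origin at its underside.
- dial_knob (a point): The selector's grip, a black upright bar 44 (its x) x 14 (its y) x 32 mm high, 33 to 65 mm above the table. Origin on the knob's axis, 55 mm above the table, 10 mm below its top. The white-lined nose that points at the dots is its -x end; at selector value q the nose points along the board's -x turned by +(0.9 - q) about z. A round flange of 24 mm radius lies below.

How it is judged (in metres and radians):
On the way, in this order (a step that is already met when the one before it is completed fails the run):
1. the selector stands at the three-dot mark with the knob let go, the jaw still shut (value of joint selector between 1.05 and 1.35 rad and contact force between the fingers and selector below 0.5 N and value of joint jaw below 0.01 m), for 0.2 s.
2. the jaw is pulled by its bar until its pointer is level with the marker's line (x of jaw_pointer in the frame of marker_line between -0.005 and 0.005 m and contact force between the fingers and jaw_c0 above 4 N), for 0.2 s.
At the end, for the whole second after the job is handed in: The selector is within 0.15 rad of the three-dot mark (1.2), and the fingers hold the pull bar (more than 4 N) with the jaw still and its pointer within 5 mm of the marker's line, through the last second (all of step 2 and value of joint selector between 1.05 and 1.35 rad and velocity of joint jaw between -0.01 and 0.01 m/s); the arm keeps its last pose, push and grip.
It fails at once if the size marker is shifted by more than 4 mm (distance of marker_line from where it was at the start of the episode above 0.004 m).
It fails at once if a bystander is shifted by more than 30 mm or tipped (distance of any of paint_jar, water_cup, paint_dish from where it was at the start of the episode above 0.03 m or angle between any of paint_jar, water_cup, paint_dish's own z axis and vertical above 0.5 rad).
It also fails if it takes over 43 s, if anything falls off the work surface, if the arm or the gripper's body presses on something with over 40 N, if the wrist force passes 120 N, or if a joint passes its speed limit or range.

## Working session

There is one attempt and no reset: what is moved stays moved. The work goes in short steps, Python scripts to look and compute and a tool call to move; the robot and the scene stay as the last step left them, time stands still between calls to the robot, and variables do not carry over. Pictures are saved under pics/ and viewed, at most 10 in all, crops included, and the job is handed in when it is done.

Besides the shell and the picture viewer there is one more tool, called after "Request:" in YAML: its name, and indented under it one key for each argument. move_arm: Moves the arm, as the interface text tells. Shift numbers are shares of 0.05 m and turn numbers shares of 120 degrees, none past 1 either way. Its arguments: {"type":"object","properties":{"rows":{"type":"array"},"grip_force":{"type":"number"}},"required":["rows"]}

```bash
mkdir -p pics
python3 - <<'E'
from plant import ctrl,optics
import cv2,numpy as np
s=ctrl.read_state();print(s)
for n in("scene","side"):
    im=optics.grab_frame(n);cv2.imwrite(f"pics/{n}0.png",im[:,:,::-1]);np.save(n,im);print(n,optics.calibration(n))
E
```

```text
{'time': 0.0, 'joint_pos': array([ 5.82639208e+01,  9.11315935e+00,  9.15746838e+01, -1.57977566e-03,
        7.94230554e+01, -1.20374965e+01]), 'joint_velocities': array([-0.03988792, -0.06639646,  0.18178115, -0.05833263, -0.04573708,
        0.04283808]), 'tau': array([-8.40850971e-04, -3.96016181e+01, -3.31424189e+01, -4.02092637e-04,
        8.66360846e-03,  1.95942692e-05]), 'ee_pos': array([0.19350739, 0.54080218, 0.23028997]), 'tcp_rot': array([-1.79891216e+02, -2.16098302e-02,  1.60301688e+02]), 'ft_force': array([-0.07144568,  0.06880722,  0.08667188]), 'ft_torque': array([-0.03832036, -0.0250268 ,  0.04807066]), 'grip_force': 0.0, 'finger_gap': 1.0030202677832336}
scene {'vfov': 54.88394371954426, 'cx': 278.41307132990596, 'cy': 213.3574758792773, 'R': array([[ 0.0480425 ,  0.99883593,  0.00432359],
       [ 0.7015444 , -0.0306614 , -0.71196582],
       [-0.71100448,  0.03723781, -0.70220081]]), 't': array([-0.04833116, -0.36761188,  1.35405903])}
side {'vfov': 57.36477345593406, 'cx': 275.9542117397229, 'cy': 208.2998719472494, 'R': array([[ 0.90436646, -0.42670526,  0.00662803],
       [-0.20857938, -0.45550981, -0.86545101],
       [ 0.37231163,  0.78130239, -0.50094972]]), 't': array([-0.53287025,  0.17476741,  0.60344964])}
```

View pics/scene0.png

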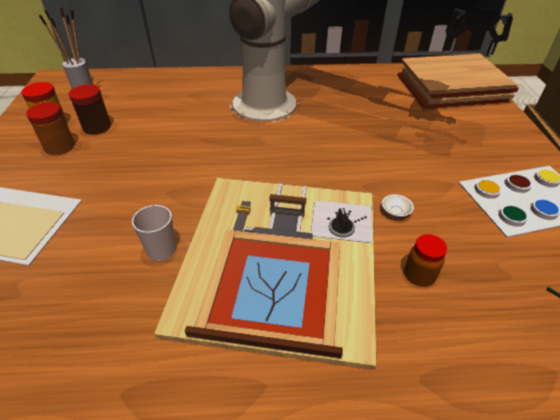

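View pics/side0.png

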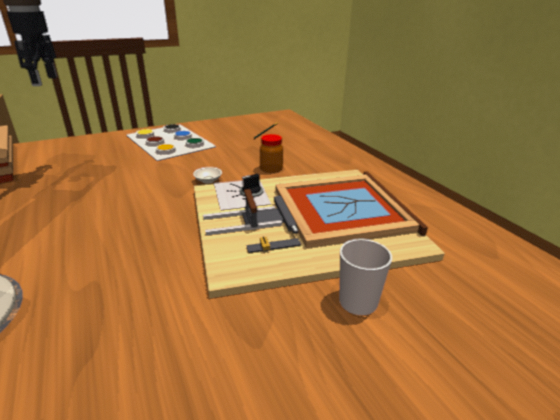

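The scene view shows the board with corners near (223,180), (374,190), (375,354) and (168,338). The knob is at (342,222), the pull bar at (288,200) and the brass marker at (243,208). The side view agrees with this.

```bash
cat > h.py <<'E'
import numpy as np,cv2
from plant import ctrl,optics
def ray(n,px,c=None,shape=(420,560)):
    c=c or optics.calibration(n);f=shape[0]/2/np.tan(np.radians(c['vfov']/2))
    d=np.array([px[0]-c['cx'],px[1]-c['cy']])/f
    if n=='wrist':
        r=np.hypot(*d);v=np.r_[d/max(r,1e-9)*np.sin(r),np.cos(r)]
    else: v=np.r_[d,1]
    R=np.array(c['R']);return -R.T@c['t'],R.T@v
def onz(n,px,z,c=None):
    o,v=ray(n,px,c);return o+v*(z-o[2])/v[2]
def proj(n,X,c=None):
    c=c or optics.calibration(n);f=210/np.tan(np.radians(c['vfov']/2))
    p=np.array(c['R'])@X+c['t']
    if n=='wrist':
        r=np.hypot(p[0],p[1]);k=np.arctan2(r,p[2])/r
        return np.array([c['cx']+f*k*p[0],c['cy']+f*k*p[1]])
    return np.array([c['cx']+f*p[0]/p[2],c['cy']+f*p[1]/p[2]])
E
python3 - <<'E'
from h import *
im=np.load('scene.npy')
hsv=cv2.cvtColor(im,cv2.COLOR_RGB2HSV)
print(hsv[300,195],hsv[300,355],hsv[195,245],hsv[380,250])
print([np.round(onz('scene',p,.018),4) for p in[(223,180),(374,190),(375,349),(168,333)]])
m=cv2.inRange(hsv,(17,60,140),(35,200,255))
m[:,:120]=0;m[:,400:]=0;m[:150]=0
m=cv2.morphologyEx(m,cv2.MORPH_OPEN,np.ones((3,3)))
n,l,st,_=cv2.connectedComponentsWithStats(m);k=1+st[1:,4].argmax()
cs,_=cv2.findContours((l==k).astype(np.uint8),0,1)
h=cv2.convexHull(max(cs,key=cv2.contourArea));q=cv2.approxPolyDP(h,6,True)[:,0];print(q)
W=np.array([onz('scene',p,.018) for p in q]);print(W.round(4))
a=cv2.resize(im[170:260,200:400],None,fx=4,fy=4,interpolation=2)
cv2.imwrite('pics/c1.png',a[:,:,::-1])
E
```

```text
[ 22 119 214] [ 28 101 215] [ 23 116 215] [ 12 194 164]
[array([ 0.4147, -0.1146,  0.018 ]), array([0.4702, 0.2664, 0.018 ]), array([0.8914, 0.1762, 0.018 ]), array([ 0.8436, -0.193 ,  0.018 ])]
[[278 184]
 [268 227]
 [202 325]
 [186 338]
 [155 334]
 [216 179]]
[[ 0.4366  0.0263  0.018 ]
 [ 0.5866 -0.0037  0.018 ]
 [ 0.8301 -0.1328  0.018 ]
 [ 0.855  -0.1593  0.018 ]
 [ 0.8445 -0.2162  0.018 ]
 [ 0.4099 -0.1329  0.018 ]]
```

View pics/c1.png

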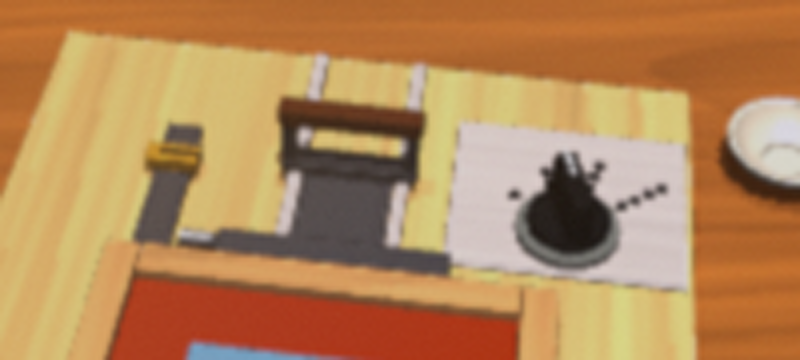

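The crop shows the robot-side corners at (217.5,178) and (372.5,193), and the bar, the brass marker and the dot rows. The nose points near the robot-side middle, so the selector is probably at two dots. I'll make a coarse fit, then move the wrist camera overhead.

```bash
cat >> h.py <<'E'
def rigid(B,W):
    B,W=np.array(B)[:,:2],np.array(W)[:,:2];b=B-B.mean(0);w=W-W.mean(0)
    a=np.arctan2((b[:,0]*w[:,1]-b[:,1]*w[:,0]).sum(),(b*w).sum())
    R=np.array([[np.cos(a),-np.sin(a)],[np.sin(a),np.cos(a)]]);t=W.mean(0)-R@B.mean(0)
    return a,t,np.linalg.norm(W-(B@R.T+t),axis=1)
E
python3 - <<'E'
from h import *
F=[((217.5,178),(-.235,-.2,.018)),((372.5,193),(-.235,.2,.018)),((270.7,194.6),(-.132,-.042,.075)),((306,198.3),(-.132,.042,.075))]
W=[onz('scene',p,b[2]) for p,b in F]
print(np.round(W,4));a,t,e=rigid([b for p,b in F],W);print(np.degrees(a),t,e)
c=optics.calibration('wrist');print(c, -np.array(c['R']).T@c['t'])
# marker, knob-nose
R=np.array([[np.cos(a),-np.sin(a)],[np.sin(a),np.cos(a)]])
for nm,p,z in [('marker',(243.5,208.5),.034),('knobtop',(342,210),.065),('dot1',(328.2,218.7),.02),('d4',(366,217),.02),('d3',(351,211.5),.02),('pointer',(247,229.5),.036)]:
    print(nm,(R.T@(onz('scene',p,z)[:2]-t)).round(4))
E
```

```text
[[ 0.406  -0.1292  0.018 ]
 [ 0.4812  0.2602  0.018 ]
 [ 0.5396  0.0046  0.075 ]
 [ 0.5555  0.0835  0.075 ]]
-11.033178145594801 [0.67570685 0.01962425] [0.0025721  0.00220486 0.0017784  0.0029531 ]
{'vfov': 65.70646984690485, 'cx': 282.63122748890834, 'cy': 212.46317754567363, 'R': array([[ 3.36958725e-01,  9.41518935e-01, -9.55353549e-04],
       [ 9.08086359e-01, -3.24725259e-01,  2.64447861e-01],
       [ 2.48672441e-01, -8.99755574e-02, -9.64399511e-01]]), 't': array([-0.57436986, -0.03279592,  0.37674006])} [0.12963559 0.56402783 0.37145201]
marker [-0.1183 -0.1035]
knobtop [-0.1148  0.1218]
dot1 [-0.1282  0.0946]
d4 [-0.1469  0.1818]
d3 [-0.1602  0.1467]
pointer [-0.0519 -0.0816]
```

Request:
move_arm:
  rows:
    - {"tx": -0.853,"ty": -0.362,"hand": 1}
    - {"tx": -0.853,"ty": -0.362,"hand": 1}
    - {"tx": -0.853,"ty": -0.362,"hand": 1}
    - {"tx": -0.853,"ty": -0.362,"hand": 1}
    - {"tx": -0.853,"ty": -0.362,"hand": 1}
    - {"tx": -0.853,"ty": -0.362,"hand": 1}
    - {"tx": -0.853,"ty": -0.362,"hand": 1}
    - {"tx": -0.853,"ty": -0.362,"hand": 1}
    - {"tx": -0.853,"ty": -0.362,"hand": 1}
    - {"tx": -0.853,"ty": -0.362,"hand": 1}
    - {"tx": -0.853,"ty": -0.362,"hand": 1}
    - {"tx": -0.853,"ty": -0.362,"hand": 1}

```text
schema error: expected keys rx, ry, rz, tx, ty, tz, hand
```

Run:
```python
from h import *
import json
c=optics.calibration('wrist');s=ctrl.read_state();im=optics.grab_frame('wrist');np.save('w1',im)
json.dump({k:np.array(v).tolist() for k,v in c.items()},open('w1.json','w'))
print(s['time'],s['ee_pos'],s['tcp_rot'],s['joint_velocities'].max())
cv2.imwrite('pics/w1.png',im[:,:,::-1])
```

```text
0.1 [0.19353075 0.54087214 0.23039929] [-1.79902567e+02 -2.01232040e-02  1.60302750e+02] -0.0042757566544643
```

View pics/w1.png

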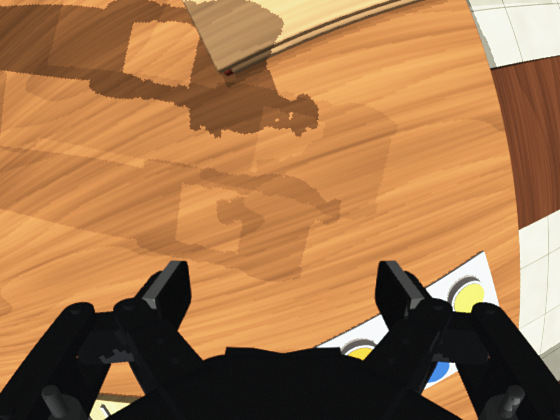

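The first move was refused because every key is needed. The wrist view shows only table from the start pose, with the fingers at the image bottom (far side).

Request:
move_arm:
  rows:
    - {"rx": 0,"ry": 0,"rz": 0,"tx": -0.87,"ty": -0.45,"tz": 0,"hand": 1}
    - {"rx": 0,"ry": 0,"rz": 0,"tx": -0.87,"ty": -0.45,"tz": 0,"hand": 1}
    - {"rx": 0,"ry": 0,"rz": 0,"tx": -0.87,"ty": -0.45,"tz": 0,"hand": 1}
    - {"rx": 0,"ry": 0,"rz": 0,"tx": -0.87,"ty": -0.45,"tz": 0,"hand": 1}
    - {"rx": 0,"ry": 0,"rz": 0,"tx": -0.87,"ty": -0.45,"tz": 0,"hand": 1}
    - {"rx": 0,"ry": 0,"rz": 0,"tx": -0.87,"ty": -0.45,"tz": 0,"hand": 1}
    - {"rx": 0,"ry": 0,"rz": 0,"tx": -0.87,"ty": -0.45,"tz": 0,"hand": 1}
    - {"rx": 0,"ry": 0,"rz": 0,"tx": -0.87,"ty": -0.45,"tz": 0,"hand": 1}
    - {"rx": 0,"ry": 0,"rz": 0,"tx": -0.87,"ty": -0.45,"tz": 0,"hand": 1}
    - {"rx": 0,"ry": 0,"rz": 0,"tx": -0.87,"ty": -0.45,"tz": 0,"hand": 1}
    - {"rx": 0,"ry": 0,"rz": 0,"tx": -0.87,"ty": -0.45,"tz": 0,"hand": 1}
    - {"rx": 0,"ry": 0,"rz": 0,"tx": 0,"ty": 0,"tz": 0,"hand": 1}

```text
time: 1.35
ee_pos: [0.5638, 0.1424, 0.2307]
tcp_rot: [-179.9, 0.1, 160.0]
ft_force: [-0.7, 1.1, -0.3]
finger_gap: 0.996
grip_force: 0.0
```

Run:
```python
from h import *
import json
c=optics.calibration('wrist');s=ctrl.read_state();im=optics.grab_frame('wrist');np.save('w2',im)
json.dump({k:np.array(v).tolist() for k,v in c.items()},open('w2.json','w'))
print(s['time'],s['ee_pos'],s['tcp_rot'],abs(s['joint_velocities']).max())
cv2.imwrite('pics/w2.png',im[:,:,::-1])
```

```text
1.35 [0.56379071 0.14235941 0.23073605] [-1.79921895e+02  7.34785131e-02  1.59956417e+02] 4.71303837528606
```

View pics/w2.png

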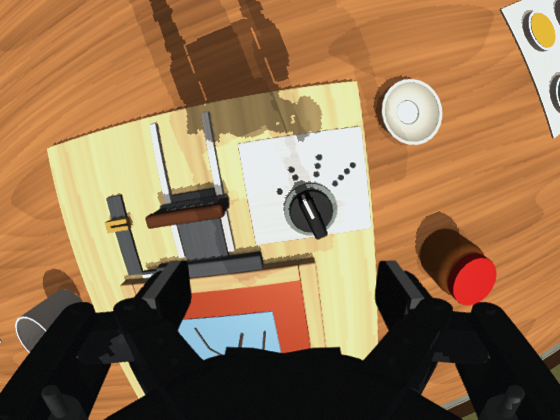

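The wrist view is clear. The knob at (311,211) has its nose towards the two-dot row at (292,170), and the three-dot row is at (319,157)–(317,174). The marker is at (117,224), the pointer at (140,273), and the bar at (185,215). I'll refine from a fresh frame.

Run:
```python
from h import *
import json
c=optics.calibration('wrist');im=optics.grab_frame('wrist');np.save('w3',im)
c={k:np.array(v).tolist() for k,v in c.items()};json.dump(c,open('w3.json','w'))
s=ctrl.read_state();print(s['ee_pos'],s['tcp_rot'],abs(s['joint_velocities']).max())
a0=cv2.resize(im[180:300,85:245],None,fx=5,fy=5,interpolation=2)
cv2.imwrite('pics/m3.png',a0[:,:,::-1])
a,t=np.radians(-11.03),np.array([.6757,.0196]);R=np.array([[np.cos(a),-np.sin(a)],[np.sin(a),np.cos(a)]])
B=lambda p,z:(R.T@(onz('wrist',p,z,c)[:2]-t)).round(4)
hsv=cv2.cvtColor(im,cv2.COLOR_RGB2HSV)
# white plate and dots
pl=cv2.inRange(hsv,(0,0,150),(180,45,255));n,l,st,ce=cv2.connectedComponentsWithStats(pl)
k=max(range(1,n),key=lambda i:st[i,4] if 230<ce[i][0]<380 and 100<ce[i][1]<260 else 0);print('plate',st[k])
x,y,w,h=st[k][:4];dk=cv2.inRange(hsv,(0,0,0),(180,255,90))[y:y+h,x:x+w]
n,l,st,ce=cv2.connectedComponentsWithStats(dk)
for i in range(1,n):
    if 8<st[i,4]: 
        p=ce[i]+[x,y];b=B(p,.0195);print(st[i,4],p.round(1),b,'ang',np.arctan2(b[1]-.128,-(b[0]+.1)).round(3),'r',np.hypot(b[0]+.1,b[1]-.128).round(3))
F=[((49,148),(-.235,-.2,.018)),((357,82),(-.235,.2,.018))]
for p,b in F: print(p,B(p,b[2]),b)
```

```text
[0.56088728 0.14636474 0.23064959] [-1.79990895e+02 -8.96999271e-02  1.60183779e+02] 2.424648261197384
plate [  236   129   133   118 10147]
19 [317.2 159.6] [-0.1605  0.1433] ang 0.248 r 0.062
17 [315.4 168.1] [-0.1515  0.1401] ang 0.231 r 0.053
17 [350.4 167.5] [-0.1467  0.1788] ang 0.827 r 0.069
23 [289.4 172.1] [-0.1514  0.1113] ang -0.314 r 0.054
19 [344.8 173.4] [-0.141   0.1717] ang 0.817 r 0.06
19 [314.2 176.6] [-0.1424  0.1374] ang 0.218 r 0.043
22 [292.9 179.9] [-0.1422  0.1138] ang -0.325 r 0.045
18 [338.9 179.6] [-0.1351  0.1643] ang 0.802 r 0.05
18 [332.7 185.9] [-0.129   0.1565] ang 0.777 r 0.041
1621 [308.9 212.7] [-0.1026  0.1261] ang -0.631 r 0.003
22 [277.9 193.7] [-0.1295  0.095 ] ang -0.841 r 0.044
(49, 148) [-0.2407 -0.1916] (-0.235, -0.2, 0.018)
(357, 82) [-0.2397  0.1994] (-0.235, 0.2, 0.018)
```

View pics/m3.png

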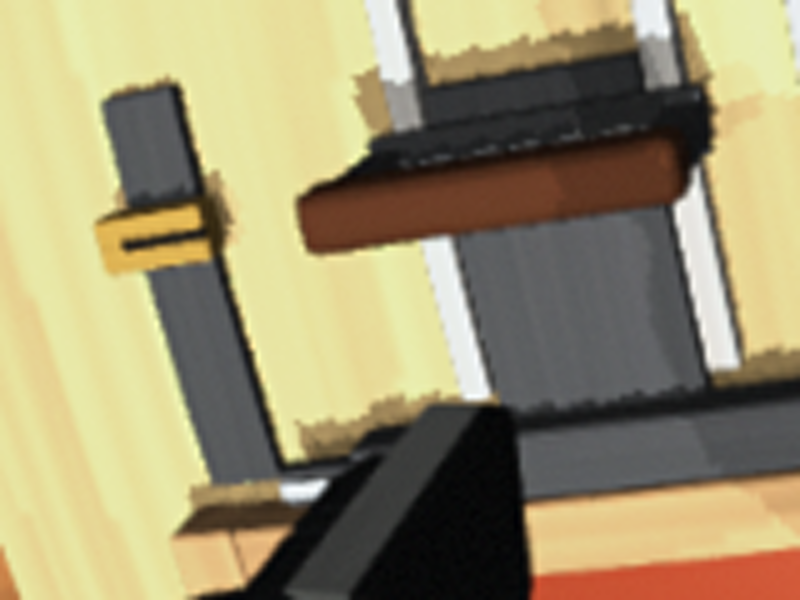

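The crop shows the marker line ending at (207,237), i.e. full-frame (126.4,227.4). The pointer end is near (141,278.4) and the bar's top face is clear.

Run:
```python
from h import *
import json
c=json.load(open('w3.json'));P=lambda x,y:(85+x/5,180+y/5)
def dot(n,i,r0=.044,dr=.009):
    g=-.9+.6*(n-1);r=r0+dr*i;return (-.1-r*np.cos(g),.128+r*np.sin(g),.0195)
bar=[(P(299,199),(-.132,-.042,.075)),(P(680,133),(-.132,.042,.075)),(P(315,253),(-.118,-.042,.075)),(P(686,198),(-.118,.042,.075))]
D=[((277.9,193.7),dot(1,0)),((292.9,179.9),dot(2,0)),((289.4,172.1),dot(2,1)),((314.2,176.6),dot(3,0)),((315.4,168.1),dot(3,1)),((317.2,159.6),dot(3,2)),((332.7,185.9),dot(4,0)),((338.9,179.6),dot(4,1)),((344.8,173.4),dot(4,2)),((350.4,167.5),dot(4,3))]
F=D+bar+[(P(280,492),(-.0505,-.086,.036))]
W=np.array([onz('wrist',p,b[2],c) for p,b in F]);a,t,e=rigid([b for p,b in F],W);print(np.degrees(a),t,(e*1e3).round(1))
R=np.array([[np.cos(a),-np.sin(a)],[np.sin(a),np.cos(a)]])
for nm,p,z in [('line R',P(207,236),.034),('line L',P(122,245),.034),('ptr',P(280,492),.036)]:print(nm,(R.T@(onz('wrist',p,z,c)[:2]-t)).round(4))
for nm,b in [('knob',(-.1,.128)),('bar',(-.125,0))]:print(nm,R@b+t)
s=ctrl.read_state();print(s['ee_pos'],s['tcp_rot'])
# knob top: dark region
im=np.load('w3.npy');cv2.imwrite('pics/k3.png',cv2.resize(im[140:260,240:380],None,fx=5,fy=5,interpolation=2)[:,:,::-1])
```

```text
-11.977800890975923 [0.67064856 0.01628447] [3.7 2.3 1.8 2.3 2.1 1.5 3.8 3.2 3.1 3.2 4.1 2.7 5.  2.9 1.3]
line R [-0.1164 -0.0858]
line L [-0.1172 -0.1107]
ptr [-0.0498 -0.0849]
knob [0.59938993 0.16225094]
bar [0.54837005 0.04222606]
[0.56088728 0.14636474 0.23064959] [-1.79990895e+02 -8.96999271e-02  1.60183779e+02]
```

View pics/k3.png

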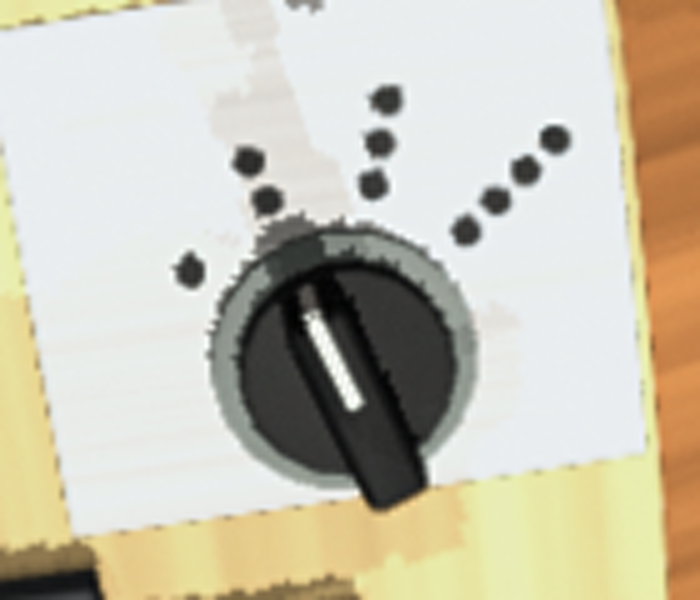

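The knob stands at two dots and needs +0.6 rad clockwise. The marker reads about 0.0666, and the scene view gave about 0.066. Knob axis is about (0.600,0.163). Aligning the tool over it at yaw 185.7°.

Request:
move_arm:
  rows:
    - {"rx": 0,"ry": 0,"rz": 0,"tx": -0.31,"ty": 0.29,"tz": 0,"hand": 0.7}
    - {"rx": 0,"ry": 0,"rz": 0,"tx": -0.31,"ty": 0.29,"tz": 0,"hand": 0.7}
    - {"rx": 0,"ry": 0,"rz": -0.0708,"tx": 0,"ty": 0,"tz": 0.5,"hand": 0.7}
    - {"rx": 0,"ry": 0,"rz": -0.0708,"tx": 0,"ty": 0,"tz": 0.5,"hand": 0.7}
    - {"rx": 0,"ry": 0,"rz": -0.0708,"tx": 0,"ty": 0,"tz": 0.5,"hand": 0.7}
    - {"rx": 0,"ry": 0,"rz": 0,"tx": 0,"ty": 0,"tz": 0.5,"hand": 0.7}
    - {"rx": 0,"ry": 0,"rz": 0,"tx": 0,"ty": 0,"tz": 0,"hand": 0.7}
    - {"rx": 0,"ry": 0,"rz": 0,"tx": 0,"ty": 0,"tz": 0,"hand": 0.7}
    - {"rx": 0,"ry": 0,"rz": 0,"tx": 0,"ty": 0,"tz": 0,"hand": 0.7}

```text
time: 2.35
ee_pos: [0.6007, 0.1647, 0.1334]
tcp_rot: [180.0, 0.2, -174.2]
ft_force: [-1.4, 0.1, 0.4]
finger_gap: 0.702
grip_force: 0.0
```

Request:
move_arm:
  rows:
    - {"rx": 0,"ry": 0,"rz": 0,"tx": 0,"ty": 0,"tz": 0.5,"hand": 0.7}
    - {"rx": 0,"ry": 0,"rz": 0,"tx": 0,"ty": -0.02,"tz": 0.5,"hand": 0.7}
    - {"rx": 0,"ry": 0,"rz": 0,"tx": 0,"ty": 0,"tz": 0.4,"hand": 0.7}
    - {"rx": 0,"ry": 0,"rz": 0,"tx": 0,"ty": 0,"tz": 0.25,"hand": 0.7}
    - {"rx": 0,"ry": 0,"rz": 0,"tx": 0,"ty": 0,"tz": 0.15,"hand": 0.7}
    - {"rx": 0,"ry": 0,"rz": 0,"tx": 0,"ty": 0,"tz": 0,"hand": 0.7}
    - {"rx": 0,"ry": 0,"rz": 0,"tx": 0,"ty": 0,"tz": 0,"hand": 0.4}
    - {"rx": 0,"ry": 0,"rz": 0,"tx": 0,"ty": 0,"tz": 0,"hand": 0}
    - {"rx": 0,"ry": 0,"rz": 0,"tx": 0,"ty": 0,"tz": 0,"hand": 0}
    - {"rx": 0,"ry": 0,"rz": 0,"tx": 0,"ty": 0,"tz": 0,"hand": 0}
    - {"rx": 0,"ry": 0,"rz": 0,"tx": 0,"ty": 0,"tz": 0,"hand": 0}
  grip_force: 20

```text
time: 3.45
ee_pos: [0.6007, 0.1626, 0.0423]
tcp_rot: [-180.0, 0.1, -174.2]
ft_force: [-1.6, -2.1, 4.6]
finger_gap: 0.157
grip_force: 25.5
```

Gripped (gap of about 13.5 mm). Turning 34.4° clockwise.

Request:
move_arm:
  rows:
    - {"rx": 0,"ry": 0,"rz": 0.048,"tx": 0,"ty": 0,"tz": 0,"hand": 0}
    - {"rx": 0,"ry": 0,"rz": 0.048,"tx": 0,"ty": 0,"tz": 0,"hand": 0}
    - {"rx": 0,"ry": 0,"rz": 0.048,"tx": 0,"ty": 0,"tz": 0,"hand": 0}
    - {"rx": 0,"ry": 0,"rz": 0.048,"tx": 0,"ty": 0,"tz": 0,"hand": 0}
    - {"rx": 0,"ry": 0,"rz": 0.048,"tx": 0,"ty": 0,"tz": 0,"hand": 0}
    - {"rx": 0,"ry": 0,"rz": 0.048,"tx": 0,"ty": 0,"tz": 0,"hand": 0}
    - {"rx": 0,"ry": 0,"rz": 0,"tx": 0,"ty": 0,"tz": 0,"hand": 0}
    - {"rx": 0,"ry": 0,"rz": 0,"tx": 0,"ty": 0,"tz": 0,"hand": 0}
    - {"rx": 0,"ry": 0,"rz": 0,"tx": 0,"ty": 0,"tz": 0,"hand": 0}

```text
time: 4.35
ee_pos: [0.6005, 0.1612, 0.0424]
tcp_rot: [-179.9, 0.1, 151.2]
ft_force: [-2.8, -7.0, 6.7]
finger_gap: 0.155
grip_force: 25.8
```

Turned 34.6°. Opening gently and rising straight up.

Request:
move_arm:
  rows:
    - {"rx": 0,"ry": 0,"rz": 0,"tx": 0,"ty": 0,"tz": 0,"hand": 0.7}
    - {"rx": 0,"ry": 0,"rz": 0,"tx": 0,"ty": 0,"tz": 0,"hand": 0.7}
    - {"rx": 0,"ry": 0,"rz": 0,"tx": 0,"ty": 0,"tz": 0,"hand": 0.7}
    - {"rx": 0,"ry": 0,"rz": 0,"tx": 0,"ty": 0,"tz": 0,"hand": 0.7}
    - {"rx": 0,"ry": 0,"rz": 0,"tx": 0,"ty": 0,"tz": -0.3,"hand": 0.7}
    - {"rx": 0,"ry": 0,"rz": 0,"tx": 0,"ty": 0,"tz": -0.7,"hand": 0.7}
    - {"rx": 0,"ry": 0,"rz": 0,"tx": 0,"ty": 0,"tz": -0.8,"hand": 0.7}
    - {"rx": 0,"ry": 0,"rz": 0,"tx": 0,"ty": 0,"tz": -0.8,"hand": 0.7}
    - {"rx": 0,"ry": 0,"rz": 0,"tx": 0,"ty": 0,"tz": -0.8,"hand": 0.7}
    - {"rx": 0,"ry": 0,"rz": 0,"tx": 0,"ty": 0,"tz": 0,"hand": 0.7}
    - {"rx": 0,"ry": 0,"rz": 0,"tx": 0,"ty": 0,"tz": 0,"hand": 0.7}
    - {"rx": 0,"ry": 0,"rz": 0,"tx": 0,"ty": 0,"tz": 0,"hand": 0.7}

```text
time: 5.55
ee_pos: [0.5991, 0.1629, 0.2103]
tcp_rot: [-179.9, -0.1, 151.2]
ft_force: [-0.1, 0.2, -0.7]
finger_gap: 0.701
grip_force: 0.0
```

Run:
```python
from h import *
import json
c=optics.calibration('wrist');im=optics.grab_frame('wrist');np.save('w4',im)
json.dump({k:np.array(v).tolist() for k,v in c.items()},open('w4.json','w'))
s=ctrl.read_state();print(s['time'],s['ee_pos'],s['tcp_rot'],abs(s['joint_velocities']).max())
cv2.imwrite('pics/w4.png',im[:,:,::-1])
```

```text
5.6 [0.59889823 0.16287671 0.20966926] [-1.79907452e+02 -1.50864148e-01  1.51233222e+02] 0.48567481256324
```

View pics/w4.png

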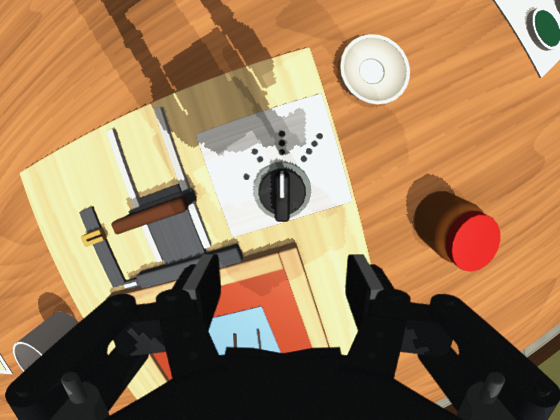

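The knob now points at the three-dot row (282,132–151) and the jaw is shut. Next I move over the bar with yaw −101.6°, which puts the camera on the marker's side.

Request:
move_arm:
  rows:
    - {"rx": 0,"ry": 0,"rz": 0,"tx": -0.1,"ty": -0.857,"tz": 0,"hand": 0.7}
    - {"rx": 0,"ry": 0,"rz": 0,"tx": -0.1,"ty": -0.857,"tz": 0,"hand": 0.7}
    - {"rx": 0,"ry": 0,"rz": 0,"tx": -0.1,"ty": -0.857,"tz": 0,"hand": 0.7}
    - {"rx": 0,"ry": 0,"rz": -0.0687,"tx": 0,"ty": 0,"tz": 0,"hand": 0.7}
    - {"rx": 0,"ry": 0,"rz": -0.0687,"tx": 0,"ty": 0,"tz": 0,"hand": 0.7}
    - {"rx": 0,"ry": 0,"rz": -0.0687,"tx": 0,"ty": 0,"tz": 0,"hand": 0.7}
    - {"rx": 0,"ry": 0,"rz": -0.0687,"tx": 0,"ty": 0,"tz": 0,"hand": 0.7}
    - {"rx": 0,"ry": 0,"rz": -0.0687,"tx": 0,"ty": 0,"tz": 0,"hand": 0.7}
    - {"rx": 0,"ry": 0,"rz": -0.0687,"tx": 0,"ty": 0,"tz": 0,"hand": 0.7}
    - {"rx": 0,"ry": 0,"rz": -0.0687,"tx": 0,"ty": 0,"tz": 0,"hand": 0.7}
    - {"rx": 0,"ry": 0,"rz": -0.0687,"tx": 0,"ty": 0,"tz": 0,"hand": 0.7}
    - {"rx": 0,"ry": 0,"rz": -0.0687,"tx": 0,"ty": 0,"tz": 0,"hand": 0.7}

```text
time: 6.8
ee_pos: [0.5502, 0.0431, 0.2095]
tcp_rot: [179.8, -0.1, -134.2]
ft_force: [0.2, 0.5, -0.5]
finger_gap: 0.699
grip_force: 0.0
```

Request:
move_arm:
  rows:
    - {"rx": 0,"ry": 0,"rz": -0.0687,"tx": 0,"ty": 0,"tz": 0,"hand": 0.7}
    - {"rx": 0,"ry": 0,"rz": -0.0687,"tx": 0,"ty": 0,"tz": 0,"hand": 0.7}
    - {"rx": 0,"ry": 0,"rz": -0.0687,"tx": 0,"ty": 0,"tz": 0,"hand": 0.7}
    - {"rx": 0,"ry": 0,"rz": -0.0687,"tx": 0,"ty": 0,"tz": 0,"hand": 0.7}
    - {"rx": 0,"ry": 0,"rz": 0,"tx": 0,"ty": 0,"tz": 0,"hand": 0.7}
    - {"rx": 0,"ry": 0,"rz": 0,"tx": 0,"ty": 0,"tz": 0,"hand": 0.7}
    - {"rx": 0,"ry": 0,"rz": 0,"tx": 0,"ty": 0,"tz": 0,"hand": 0.7}
    - {"rx": 0,"ry": 0,"rz": 0,"tx": 0,"ty": 0,"tz": 0,"hand": 0.7}

```text
time: 7.6
ee_pos: [0.5528, 0.0621, 0.2105]
tcp_rot: [-179.8, -1.3, -103.4]
ft_force: [-0.1, 0.2, -0.4]
finger_gap: 0.703
grip_force: 0.0
```

Run:
```python
from h import *
import json
c=optics.calibration('wrist');im=optics.grab_frame('wrist');np.save('w5',im)
json.dump({k:np.array(v).tolist() for k,v in c.items()},open('w5.json','w'))
s=ctrl.read_state();print(s['time'],s['ee_pos'],s['tcp_rot'],s['joint_pos'],abs(s['joint_velocities']).max())
cv2.imwrite('pics/w5.png',im[:,:,::-1])
```

```text
7.65 [0.5528728  0.06211516 0.21059761] [-179.80650705   -1.32094728 -103.40199738] [  -5.28588913    7.47068845   95.67570157   -1.3709762    76.85216119
 -171.57427676] 0.15779780188509127
```

View pics/w5.png

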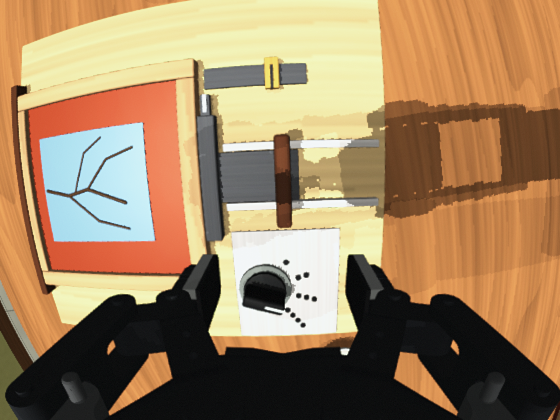

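Joint 6 has run onto its range limit, so the last rows were cut and the tool is tilted slightly. I'll use this view for measurement, with the marker line at x≈272, the pointer at x≈206 and the bar at (283,181). Then I'll turn to the opposite yaw (78.4°), where joint 6 is near zero.

Run:
```python
from h import *
import json
from scipy.spatial.transform import Rotation as Q
c=json.load(open('w5.json'));im=np.load('w5.npy');hsv=cv2.cvtColor(im,cv2.COLOR_RGB2HSV)
def mask(lo,hi,x0,y0,x1,y1):
    m=cv2.inRange(hsv,lo,hi);z=np.zeros_like(m);z[y0:y1,x0:x1]=m[y0:y1,x0:x1];ys,xs=np.nonzero(z);return xs,ys
bx,by=mask((0,80,40),(12,255,140),265,125,305,240);print('bar px',bx.min(),bx.max(),by.min(),by.max(),len(bx))
lx,ly=mask((0,0,0),(180,255,80),266,60,279,90);print('line',np.c_[lx,ly].mean(0),lx.min(),lx.max(),ly.min(),ly.max(),len(lx))
wx,wy=mask((0,0,170),(180,60,255),198,85,215,122);print('ptr',np.c_[wx,wy].mean(0),wx.min(),wx.max(),wy.min(),wy.max(),len(wx))
rect=cv2.minAreaRect(np.c_[bx,by].astype(np.float32));print(rect)
L=onz('wrist',(np.median(lx),ly.max()),.034,c);P=onz('wrist',(np.median(wx),wy.min()),.036,c);Bc=onz('wrist',rect[0],.075,c)
bp=cv2.boxPoints(rect);print('bar corners',np.array([onz('wrist',p,.075,c) for p in bp]).round(4))
lo=np.array([onz('wrist',(np.median(lx[ly==y]),y),.034,c) for y in (ly.min()+2,ly.max()-2)]);print(lo)
print(L,P,Bc)
for yaw in(-11,-11.5,-12):
    u=np.array([np.cos(np.radians(yaw)),np.sin(np.radians(yaw))]);print(yaw,'marker',-(L-P)[:2]@u, 'bar-ptr',(Bc-P)[:2]@u,'expect -.0745')
```

```text
bar px 274 291 135 226 1348
line [271.23333333  78.13333333] 271 272 65 88 30
ptr [203.77380952 103.05952381] 202 206 91 112 84
((282.65875244140625, 180.4927978515625), (91.4964370727539, 15.711051940917969), 87.39744567871094)
bar corners [[0.5462 0.0007 0.075 ]
 [0.5331 0.0031 0.075 ]
 [0.5479 0.0823 0.075 ]
 [0.5616 0.0797 0.075 ]]
[[ 0.53345926 -0.06563853  0.034     ]
 [ 0.53741929 -0.0468232   0.034     ]]
[ 0.53835175 -0.04499224  0.034     ] [ 0.60254159 -0.05930362  0.036     ] [0.54703932 0.04062204 0.075     ]
-11 marker 0.06574122532223199 bar-ptr -0.07354924557965888 expect -.0745
-11.5 marker 0.06575443370038347 bar-ptr -0.07431001175489423 expect -.0745
-12 marker 0.06576263462383004 bar-ptr -0.07506511893503152 expect -.0745
```

Request:
move_arm:
  rows:
    - {"rx": 0,"ry": 0,"rz": 0.071,"tx": 0,"ty": 0,"tz": 0,"hand": 0.7}
    - {"rx": 0,"ry": 0,"rz": 0.071,"tx": 0,"ty": 0,"tz": 0,"hand": 0.7}
    - {"rx": 0,"ry": 0,"rz": 0.071,"tx": 0,"ty": 0,"tz": 0,"hand": 0.7}
    - {"rx": 0,"ry": 0,"rz": 0.071,"tx": 0,"ty": 0,"tz": 0,"hand": 0.7}
    - {"rx": 0,"ry": 0,"rz": 0.071,"tx": 0,"ty": 0,"tz": 0,"hand": 0.7}
    - {"rx": 0,"ry": 0,"rz": 0.071,"tx": 0,"ty": 0,"tz": 0,"hand": 0.7}
    - {"rx": 0,"ry": 0,"rz": 0.071,"tx": 0,"ty": 0,"tz": 0,"hand": 0.7}
    - {"rx": 0,"ry": 0,"rz": 0.071,"tx": 0,"ty": 0,"tz": 0,"hand": 0.7}
    - {"rx": 0,"ry": 0,"rz": 0.071,"tx": 0,"ty": 0,"tz": 0,"hand": 0.7}
    - {"rx": 0,"ry": 0,"rz": 0.071,"tx": 0,"ty": 0,"tz": 0,"hand": 0.7}
    - {"rx": 0,"ry": 0,"rz": 0.071,"tx": 0,"ty": 0,"tz": 0,"hand": 0.7}
    - {"rx": 0,"ry": 0,"rz": 0.071,"tx": 0,"ty": 0,"tz": 0,"hand": 0.7}

```text
time: 8.85
ee_pos: [0.553, 0.0623, 0.2108]
tcp_rot: [-178.8, 0.5, 154.0]
ft_force: [0.8, -0.2, -0.4]
finger_gap: 0.701
grip_force: 0.0
```

Marker 0.0658, and the bar-to-pointer offset checks out at 74.3 mm (74.5 expected).

Request:
move_arm:
  rows:
    - {"rx": 0,"ry": 0,"rz": 0.0699,"tx": 0,"ty": 0,"tz": 0,"hand": 0.7}
    - {"rx": 0,"ry": 0,"rz": 0.0699,"tx": 0,"ty": 0,"tz": 0,"hand": 0.7}
    - {"rx": 0,"ry": 0,"rz": 0.0699,"tx": 0,"ty": 0,"tz": 0,"hand": 0.7}
    - {"rx": 0,"ry": 0,"rz": 0.0699,"tx": 0,"ty": 0,"tz": 0,"hand": 0.7}
    - {"rx": 0,"ry": 0,"rz": 0.0699,"tx": 0,"ty": 0,"tz": 0,"hand": 0.7}
    - {"rx": 0,"ry": 0,"rz": 0.0699,"tx": 0,"ty": 0,"tz": 0,"hand": 0.7}
    - {"rx": 0,"ry": 0,"rz": 0.0699,"tx": 0,"ty": 0,"tz": 0,"hand": 0.7}
    - {"rx": 0,"ry": 0,"rz": 0.0699,"tx": 0,"ty": 0,"tz": 0,"hand": 0.7}
    - {"rx": 0,"ry": 0,"rz": 0.0699,"tx": 0,"ty": 0,"tz": 0,"hand": 0.7}
    - {"rx": 0,"ry": 0,"rz": 0,"tx": 0,"ty": 0,"tz": 0,"hand": 0.7}
    - {"rx": 0,"ry": 0,"rz": 0,"tx": 0,"ty": 0,"tz": 0,"hand": 0.7}

```text
time: 9.95
ee_pos: [0.553, 0.0624, 0.2108]
tcp_rot: [179.8, 1.3, 79.1]
ft_force: [0.2, 0.0, 0.8]
finger_gap: 0.701
grip_force: 0.0
```

```bash
cat > go.py <<'E'
import sys
from h import *
from scipy.spatial.transform import Rotation as Q
s=ctrl.read_state();R=Q.from_euler('xyz',s['tcp_rot'],degrees=True)
T=Q.from_euler('xyz',[180,0,float(sys.argv[4])],degrees=True)
print('state',s['ee_pos'],s['tcp_rot'],s['joint_pos'].round(1))
print('turn',np.degrees((R.inv()*T).as_rotvec())/120,'shift after turn',T.inv().apply(np.array(sys.argv[1:4],float)-s['ee_pos'])/.05)
E
python3 go.py .549 .042 .049 78.5
```

```text
state [0.55299285 0.0624202  0.21082037] [179.84032251   1.32142035  79.08817528] [-5.3  7.5 95.7 -1.4 76.9  6. ]
turn [0.0013871  0.0110049  0.00491658] shift after turn [-4.16126062e-01  3.16874188e-03  3.23640736e+00]
```

Request:
move_arm:
  rows:
    - {"rx": 0.0014,"ry": 0.011,"rz": 0.0049,"tx": 0,"ty": 0,"tz": 0,"hand": 0.7}
    - {"rx": 0,"ry": 0,"rz": 0,"tx": -0.416,"ty": 0.003,"tz": 0,"hand": 0.7}
    - {"rx": 0,"ry": 0,"rz": 0,"tx": 0,"ty": 0,"tz": 0.7,"hand": 0.7}
    - {"rx": 0,"ry": 0,"rz": 0,"tx": 0,"ty": 0,"tz": 0.7,"hand": 0.7}
    - {"rx": 0,"ry": 0,"rz": 0,"tx": 0,"ty": 0,"tz": 0.7,"hand": 0.7}
    - {"rx": 0,"ry": 0,"rz": 0,"tx": 0,"ty": 0,"tz": 0,"hand": 0.7}
    - {"rx": 0,"ry": 0,"rz": 0,"tx": 0,"ty": 0,"tz": 0,"hand": 0.7}
    - {"rx": 0,"ry": 0,"rz": 0,"tx": 0,"ty": 0,"tz": 0,"hand": 0.7}

```text
time: 10.75
ee_pos: [0.5507, 0.042, 0.1083]
tcp_rot: [179.8, -0.0, 78.3]
ft_force: [0.4, 0.5, 0.0]
finger_gap: 0.698
grip_force: 0.0
```

```bash
python3 go.py .549 .042 .049 78.5
```

```text
state [0.55073789 0.04195853 0.10831967] [ 1.79760842e+02 -2.79539183e-02  7.83441617e+01] [ -8.2  12.9 101.8   0.   65.1   3.5]
turn [ 0.0019933  -0.00023024 -0.00129914] shift after turn [-0.0061169  -0.03422532  1.18639345]
```

Request:
move_arm:
  rows:
    - {"rx": 0.002,"ry": 0,"rz": 0,"tx": 0,"ty": -0.015,"tz": 0.4,"hand": 0.7}
    - {"rx": 0,"ry": 0,"rz": 0,"tx": 0,"ty": 0,"tz": 0.4,"hand": 0.7}
    - {"rx": 0,"ry": 0,"rz": 0,"tx": 0,"ty": 0,"tz": 0.25,"hand": 0.7}
    - {"rx": 0,"ry": 0,"rz": 0,"tx": 0,"ty": 0,"tz": 0.1,"hand": 0.7}
    - {"rx": 0,"ry": 0,"rz": 0,"tx": 0,"ty": 0,"tz": 0,"hand": 0.7}
    - {"rx": 0,"ry": 0,"rz": 0,"tx": 0,"ty": 0,"tz": 0,"hand": 0.4}
    - {"rx": 0,"ry": 0,"rz": 0,"tx": 0,"ty": 0,"tz": 0,"hand": 0}
    - {"rx": 0,"ry": 0,"rz": 0,"tx": 0,"ty": 0,"tz": 0,"hand": 0}
    - {"rx": 0,"ry": 0,"rz": 0,"tx": 0,"ty": 0,"tz": 0,"hand": 0}
    - {"rx": 0,"ry": 0,"rz": 0,"tx": 0,"ty": 0,"tz": 0,"hand": 0}
  grip_force: 50

```text
time: 11.75
ee_pos: [0.5486, 0.0424, 0.0491]
tcp_rot: [-179.8, 0.0, 78.3]
ft_force: [-0.5, 0.9, 5.4]
finger_gap: 0.157
grip_force: 49.4
```

```bash
python3 go.py .549 .042 .049 78.5; python3 -c "
from h import *;s=ctrl.read_state();print(s['time'],s['ft_force'],s['finger_gap'],s['grip_force'])"
```

```text
state [0.54858932 0.04239252 0.0491197 ] [-1.79827464e+02  1.71313783e-03  7.83489959e+01] [ -8.2  18.  103.3   0.   58.9   3.5]
turn [-1.43781660e-03  1.23814566e-05 -1.25838825e-03] shift after turn [-0.0060553   0.00961375  0.00239401]
11.75 [-0.546768    0.93433565  5.38315677] 0.15728758209719748 49.376256465911865
```

Holding the bar. Pulling 66 mm along tool −y.

Request:
move_arm:
  rows:
    - {"rx": 0,"ry": 0,"rz": 0,"tx": 0,"ty": -0.14,"tz": 0,"hand": 0}
    - {"rx": 0,"ry": 0,"rz": 0,"tx": 0,"ty": -0.14,"tz": 0,"hand": 0}
    - {"rx": 0,"ry": 0,"rz": 0,"tx": 0,"ty": -0.14,"tz": 0,"hand": 0}
    - {"rx": 0,"ry": 0,"rz": 0,"tx": 0,"ty": -0.14,"tz": 0,"hand": 0}
    - {"rx": 0,"ry": 0,"rz": 0,"tx": 0,"ty": -0.14,"tz": 0,"hand": 0}
    - {"rx": 0,"ry": 0,"rz": 0,"tx": 0,"ty": -0.14,"tz": 0,"hand": 0}
    - {"rx": 0,"ry": 0,"rz": 0,"tx": 0,"ty": -0.14,"tz": 0,"hand": 0}
    - {"rx": 0,"ry": 0,"rz": 0,"tx": 0,"ty": -0.14,"tz": 0,"hand": 0}
    - {"rx": 0,"ry": 0,"rz": 0,"tx": 0,"ty": -0.14,"tz": 0,"hand": 0}
    - {"rx": 0,"ry": 0,"rz": 0,"tx": 0,"ty": -0.06,"tz": 0,"hand": 0}
    - {"rx": 0,"ry": 0,"rz": 0,"tx": 0,"ty": 0,"tz": 0,"hand": 0}
    - {"rx": 0,"ry": 0,"rz": 0,"tx": 0,"ty": 0,"tz": 0,"hand": 0}

```text
time: 12.95
ee_pos: [0.4863, 0.0548, 0.0492]
tcp_rot: [179.8, 0.0, 78.3]
ft_force: [10.7, -2.5, -7.7]
finger_gap: 0.156
grip_force: 49.6
```

Request:
move_arm:
  rows:
    - {"rx": 0,"ry": 0,"rz": 0,"tx": 0,"ty": 0,"tz": 0,"hand": 0}
    - {"rx": 0,"ry": 0,"rz": 0,"tx": 0,"ty": 0,"tz": 0,"hand": 0}
    - {"rx": 0,"ry": 0,"rz": 0,"tx": 0,"ty": 0,"tz": 0,"hand": 0}

```text
time: 13.25
ee_pos: [0.4864, 0.0548, 0.0492]
tcp_rot: [179.8, 0.0, 78.3]
ft_force: [9.5, -2.8, -7.2]
finger_gap: 0.15
grip_force: 49.6
```

Run:
```python
from h import *
s=ctrl.read_state();d=s['ee_pos'][:2]-[.5486,.0424];print(s['ee_pos'],np.linalg.norm(d),np.degrees(np.arctan2(-d[1],-d[0])),s['grip_force'],s['ft_force'])
A=optics.grab_frame('scene');B=optics.grab_frame('side');np.save('sc2',A);np.save('sd2',B)
f=lambda i,x0,y0,x1,y1:cv2.resize(i[y0:y1,x0:x1],(400,400),interpolation=2)
cv2.imwrite('pics/end.png',np.hstack([f(A,210,180,290,260),f(B,215,200,295,280)])[:,:,::-1])
```

```text
[0.48636487 0.05480835 0.04918864] 0.06346005136848931 -11.275691816617389 49.61826503276825 [ 9.49611742 -2.77716082 -7.24728308]
```

View pics/end.png

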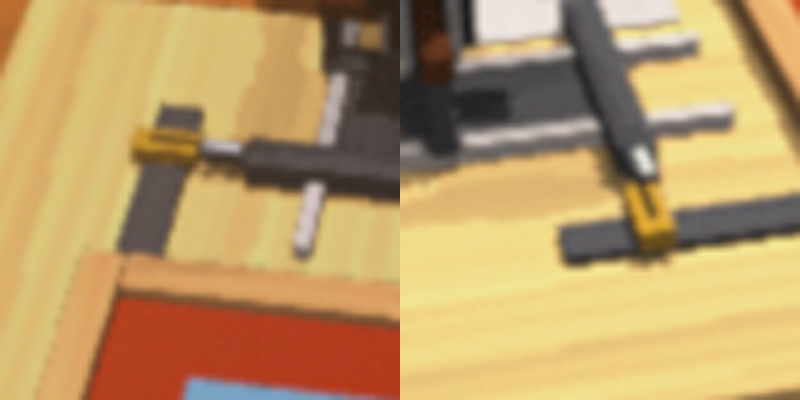

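The pointer and marker line look nearly level in both views, with the pointer perhaps a little short. Measured travel is 63.5 mm against about 66. I'll pull 2.5 mm more and check that the numbers agree.

Request:
move_arm:
  rows:
    - {"rx": 0,"ry": 0,"rz": 0,"tx": 0,"ty": -0.05,"tz": 0,"hand": 0}
    - {"rx": 0,"ry": 0,"rz": 0,"tx": 0,"ty": 0,"tz": 0,"hand": 0}
    - {"rx": 0,"ry": 0,"rz": 0,"tx": 0,"ty": 0,"tz": 0,"hand": 0}
    - {"rx": 0,"ry": 0,"rz": 0,"tx": 0,"ty": 0,"tz": 0,"hand": 0}
    - {"rx": 0,"ry": 0,"rz": 0,"tx": 0,"ty": 0,"tz": 0,"hand": 0}
    - {"rx": 0,"ry": 0,"rz": 0,"tx": 0,"ty": 0,"tz": 0,"hand": 0}

```text
time: 13.95
ee_pos: [0.484, 0.0553, 0.0492]
tcp_rot: [179.8, 0.0, 78.3]
ft_force: [9.8, -3.3, -7.2]
finger_gap: 0.153
grip_force: 49.7
```

Run:
```python
from h import *
s=ctrl.read_state();d=s['ee_pos'][:2]-[.5486,.0424];print(s['time'],s['ee_pos'],np.linalg.norm(d),s['grip_force'],abs(s['joint_velocities']).max())
u=np.array([np.cos(np.radians(-11.5)),np.sin(np.radians(-11.5))]);v=np.array([-u[1],u[0]])
# from the pictures before the last 2.5 mm: pointer end, line end
for n,p,l in[('scene',(250.6,209.0),(249.4,207.6)),('side',(263.4,234.8),(265.4,241.5))]:
    # line/pointer points: compare along board x
    P=onz(n,p,.036)[:2];L=onz(n,l,.034)[:2];print(n,'pointer-line x',(P-L)@u,'y',(P-L)@v)
# new frame: brass and white-stub centroids
for n,box in[('scene',(210,180,290,260)),('side',(215,200,295,280))]:
    im=optics.grab_frame(n);h=cv2.cvtColor(im,cv2.COLOR_RGB2HSV);x0,y0,x1,y1=box
    m=cv2.inRange(h,(18,170,100),(32,255,255))[y0:y1,x0:x1];ys,xs=np.nonzero(m);c=(xs.mean()+x0,ys.mean()+y0)
    w=cv2.inRange(h,(0,0,150),(180,50,255))[y0:y1,x0:x1];k,l,st,ce=cv2.connectedComponentsWithStats(w)
    C=onz(n,c,.032)[:2]
    for i in range(1,k):
        if st[i,4]>5:
            q=onz(n,ce[i]+[x0,y0],.036)[:2];print(n,'white',ce[i]+[x0,y0],st[i,4],'dx',((q-C)@u).round(4),'dy',((q-C)@v).round(4))
```

```text
13.95 [0.48397956 0.05527426 0.04919889] 0.06589042358931331 49.683950543403625 0.04144300360417503
scene pointer-line x 0.006205525666961629 y 0.00422016696903737
side pointer-line x 0.0004793244595297058 y 0.020328493678072396
scene white [276.11428571 201.17142857] 35 dx -0.0334 dy 0.0743
scene white [253.4 207.7] 10 dx -0.003 dy 0.0254
scene white [271.34782609 222.58695652] 46 dx 0.0382 dy 0.0747
side white [236.61940299 203.47014925] 134 dx -0.0289 dy 0.156
side white [261.01282051 201.97435897] 78 dx 0.0256 dy 0.1504
side white [265.23529412 208.        ] 34 dx 0.029 dy 0.1217
side white [236.64705882 211.35294118] 34 dx -0.0341 dy 0.1216
side white [271.4 222.4] 40 dx 0.0287 dy 0.0609
side white [239.72131148 226.14754098] 61 dx -0.037 dy 0.0617
side white [262.375  232.1875] 16 dx 0.003 dy 0.0296
```

The travel is now 65.9 mm. The two camera estimates bracket zero (−3 and +3 mm), and the hold is steady at 49.7 N. Handing in.

```bash
python3 -c "
from plant import ctrl;print(ctrl.close_job())"
```

```text
the job is handed in; nothing more can be done
None
```

I turned the selector to three dots and let go of it. Then I pulled the jaw open about 66 mm, until its pointer was level with the marker's line to within about 3 mm by camera, and handed the job in while holding the bar; no verdict came back.

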